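Shut the card box and hold the touch key on its lock

TASK

The guests have posted their envelopes, so lock up the card box: lower its lid gently until it is fully shut, then take the flat-handled touch key out of the key stand and hold its steel end centred on the round sprung contact in the lid, square to the sloping lid, with light finger pressure (a few newtons) so that the lock can read it. Finish while still holding the key pressed there; leave the other two keys and everything else on the table as they are.

Things in the scene. Friction and masses are not known exactly. Their poses are not given: they have to be found in the camera images.
- card_box: Dark wooden envelope box, fixed, outside 220 mm deep (x) by 250 mm wide (y); origin at the centre of its underside on the table, x to its hinge side (away from the robot at yaw 0), z up. Its top slopes 15 degrees (0.262 rad): 85 mm high at the front (x = -110 mm), 144 mm at the back (x = +110 mm).
- box_lid (a joint): Lid angle: 0 = shut on the sloping rim, grows as the front edge rises; starts at 0.7 to 1.1 rad. Hinge axis level, along box y, at box x = +110, z = 144 mm. Board 10 mm thick, 256 mm wide, 236 mm from hinge to front edge, plus a 70 mm wide steel lifting tab 16 mm further. Stays where left (0.65 N m hinge friction, lid 0.4 kg): 1 to 4 N near the front edge pushes it down.
- lid_front (a point): Middle of the lid's front edge, on the outer face, moving with the lid; axes as the lid's: x up the slope to the hinge, y along the edge, z out of the outer face.
- lock_reader (a point): Round steel bezel of the touch-key lock on the lid's outer face: outside 41 mm, inside 25 mm diameter, 4 mm high. Origin on its axis at the lid's outer face, 165 mm from the hinge (71 mm from the front edge), mid-width. z points squarely out of the lid (shut: up and 15 degrees towards the front), x up the slope to the hinge. The flush envelope slot lies behind it.
- contact_face (a point): Centre of the lock's sprung contact, a flat steel disc of 23 mm diameter inside the bezel, its face at rest 2.5 mm above the lid (1.5 mm below the bezel's top); moves with the disc; z squarely out of the lid.
- lock_contact (a joint): How far the sprung contact is pushed in: 0 at rest, up to 0.004 m at its stop. It takes 1.5 N to start and 1 N more per mm (5.5 N at the stop).
- key_stand: Fixed wooden block, 60 mm (x) by 180 mm (y) by 34 mm high, with three holes of 19 mm diameter, 28 mm deep, in a row along its y, 55 mm apart, the middle one at its centre. Origin at the centre of its underside. A touch key stands in each; which stands where varies.
- touch_key: The box's key: black, 96 mm long, 35 to 60 g, upright in the stand. Origin at the middle of its flat steel lower end (16 mm diameter); z along the key to its handle. 17 mm round shank up to 24 mm, steel collar of 28 mm diameter from 24 to 30 mm (rests on the stand's top: the steel end is 10 mm above the table), flat handle 14 mm thick along x, 24 mm wide along y, from 30 to 96 mm.
- ball_key: Another touch key in the stand with a ball of 24 mm diameter on top, 78 mm long; leave it. Origin at its lower end.
- disc_key: Another touch key in the stand with a flat round head of 36 mm diameter, 60 mm long; leave it. Origin at its lower end.
- pen: Black pen 135 mm long, 10 mm high, lying in front of the box; bystander.
- tea_light: Small glass with a white LED tea light, 60 mm diameter, 50 mm high, standing in front of the key stand; bystander.
- salt: White ceramic salt shaker, 38 mm diameter, 66 mm high, between box and stand; bystander.
- wine_glass_a: Stemmed wine glass, 78 mm diameter, 199 mm high, at the back; bystander.
- wine_glass_b: A second wine glass of the same kind, at the back; bystander.
- pepper_mill: Dark wooden pepper mill, 56 mm diameter, 160 mm high, at the back; bystander.
Things that resemble listed ones, but are neither listed nor needed, are in the scene too. There is more than one size of the key_stand; the one meant has the size given above.

How it is judged:
By the outcome, as a careful person would: the job done as asked, in the order asked, and still so for the second after the job is handed in, while the arm keeps its last pose, push and grip.
It also fails if it takes over 61 s, if anything falls off the work surface, if the arm or the gripper's body presses on something with over 40 N, if the wrist force passes 120 N, or if a joint passes its speed limit or range.

ROBOT

A 6-joint arm with a two-finger parallel gripper is mounted at the origin on the work surface. World frame = base frame: x ahead of the robot, y to its left, z up, the work surface at z = 0. Lengths are in m, angles in rad, forces in N, time in s.
With the tool pointing down it reaches from about 0.25 to 0.775 m from the base axis. Payload 4 kg.
Tool frame: the origin (TCP) lies at the very end of the fingers, on their centre line; the grasp point (between the pads) lies 19 mm behind it; z points along the fingers, y is the line along which they close (so a half turn about z gives the same grasp; the last joint's range is limited). The gripper opens to 94 mm and grips with 3 to 60 N. Pads are 16 mm wide; open, the fingers measure 119 mm over their backs; the gripper's body (75 mm by 177 mm) begins 78 mm behind the grasp point.
Start: joints at [1.211, 0.087, 1.371, -0, 1.684, -0.103], TCP at [0.14, 0.532, 0.206] pointing down, gripper open.
Joint ranges: [-3.1, 3.1], [-0.76, 2.03], [0.27, 2.55], [-1.08, 4.22], [0.17, 2.65], [-2.57, 2.57]. Speed limits (rad/s): [2.79, 2.79, 3.14, 3.14, 3.14, 3.14].

INTERFACE

Orientations are given as [roll, pitch, yaw] about the fixed x, y, z axes, in that order (R = Rz(yaw) Ry(pitch) Rx(roll)).
In Python, from bench import robot, vision gives the robot as it stands.
- The arm moves only by the shell command python3 -m crank 'ROWS'. ROWS is JSON, a list of rows, each a list of 3 entries, a list of its own where there are three numbers: the closure, from 0 (fully open) to 1 (shut), then the shift along the tool's x, y, z in m, then the turn, a rotation vector about the tool's x, y, z in degrees. A call has 1 to 8 rows; each row shifts and turns the commanded pose from where the row before left it, along the tool's axes as they then stand; what a row does not reach is not made up. A row lasts 1/10 s, in which the tool goes at most 50 mm and 8.59 degrees, less where a joint would pass 70% of its speed; a pose out of reach is approached as far as the arm can. A call with a gripper value outside its range is refused whole. The fingers move at their own pace and stop on an object; the grip force is fixed at half the most. Time passes only in rows, so rows that do not move let the fingers close. It gives the time, the measured TCP pose, the force, the opening and the grip force at its end, in the units of the state.
- robot.get_obs(): the state, without advancing time (a new reading comes with each control period).
- vision.snapshot(name): name is "side" or "top"; returns a dict with "color" (420x560x3 uint8, red, green, blue), "z_map" (420x560 float32, m along the optical axis (not along the pixel's ray), 0 where there is no reading), "fx", "fy", "cx", "cy" (pixels), "R" (3x3) and "t" (3): a world point X has camera coordinates R X + t. Camera axes: x right, y down, z forward; pixel columns grow to the right and rows downward; lengths in m; the calibration is good to about 2 mm. A picture is of the moment at which its call begins.
- robot.close_job(): hands the job in; it is judged then, once.
The state is a dict: "time": time; "joint_positions": joint angles; "qvel": joint speeds; "joint_torque": joint torques, N m; "tool_pos": TCP position; "ee_rot": TCP orientation; "wrist_force": force on the tool from outside, world axes, zero at the start; "wrist_torque": the same for the moment, N m; "width": finger opening in m; "finger_force": force on a finger pad.
Only numpy, scipy, OpenCV 4.12 (cv2) and the standard library are available. Lean on these libraries where they do the work, as an engineer would, in place of code of your own. Each camera call takes 0.05 s, during which the arm holds its last target. There are 200 camera calls.

## Working session

There is one attempt and no reset: what is moved stays moved. The work goes in short steps, Python scripts to look and compute and a shell command to move; the robot and the scene stay as the last step left them, time stands still between calls to the robot, and variables do not carry over. Pictures are saved under pics/ and viewed, at most 10 in all, crops included, and the job is handed in when it is done.

```bash
mkdir -p pics; ls; cat > h.py <<'E'
import numpy as np, cv2
from bench import robot, vision
def snap(n):
    s=vision.snapshot(n); np.savez(f'{n}.npz',**s); return s
def load(n): return np.load(f'{n}.npz')
def pts(s):
    z=s['z_map']; v,u=np.mgrid[:z.shape[0],:z.shape[1]]
    c=np.stack([(u-s['cx'])/s['fx']*z,(v-s['cy'])/s['fy']*z,z],-1)
    P=(c-s['t'])@s['R']; P[z==0]=np.nan; return P
def proj(s,X):
    c=np.asarray(X)@s['R'].T+s['t']; return np.stack([c[...,0]/c[...,2]*s['fx']+s['cx'],c[...,1]/c[...,2]*s['fy']+s['cy']],-1)
def ray(s,u,v,h):
    d=s['R'].T@np.array([(u-s['cx'])/s['fx'],(v-s['cy'])/s['fy'],1]); o=-s['R'].T@s['t']; return o+d*(h-o[2])/d[2]
E
python3 - <<'E'
from h import *
print(robot.get_obs())
for n in('top','side'):
    s=snap(n); cv2.imwrite(f'pics/{n}0.png',s['color'][...,::-1]); print(n,s['fx'],s['cx'],s['cy'],s['R'],s['t'],-s['R'].T@s['t'])
E
```

```text
pics
{'time': 0.0, 'joint_positions': array([ 1.21088675e+00,  8.79469714e-02,  1.37223703e+00, -1.35271971e-05,
        1.68359170e+00, -1.03100445e-01]), 'qvel': array([-0.00044058,  0.00081051, -0.00082798, -0.00116392,  0.00189179,
        0.00165592]), 'joint_torque': array([ 1.22718331e-03, -3.40189576e+01, -3.02424431e+01,  7.18302839e-02,
        3.31487751e-02, -1.52831631e-04]), 'tool_pos': array([0.13951423, 0.53144854, 0.20431731]), 'ee_rot': array([-3.13941982e+00, -2.11300665e-04,  2.88478178e+00]), 'wrist_force': array([ 0.1041023 , -0.01706565,  0.1783776 ]), 'wrist_torque': array([-0.01852796, -0.00442301,  0.03360581]), 'finger_force': 0.0, 'width': 0.09430052043404422}
top 508.6940821588146 277.12134186301444 203.27930099025696 [[ 0.02784085 -0.99960501 -0.00383667]
 [-0.99595559 -0.0274108  -0.08556346]
 [ 0.08542449  0.00620331 -0.99632534]] [0.04044606 0.52478101 1.33781886] [0.40725003 0.04651584 1.37796008]
side 516.1701902675447 278.44449394239007 205.25050357370867 [[ 0.92670411 -0.37504254  0.02371906]
 [-0.22068102 -0.59420319 -0.77344842]
 [ 0.30417     0.71152348 -0.63341531]] [-0.43978929  0.24388912  1.03170752] [ 0.14756176 -0.75410412  0.85256638]
```

View pics/top0.png

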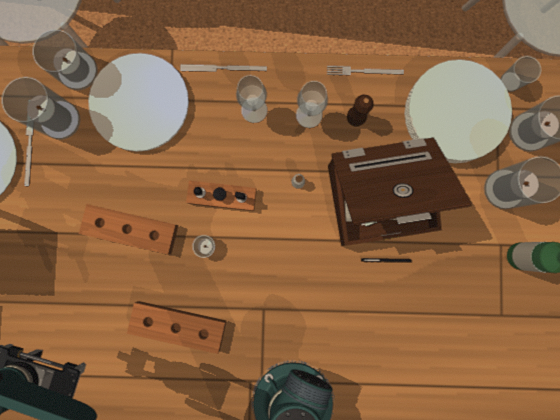

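View pics/side0.png

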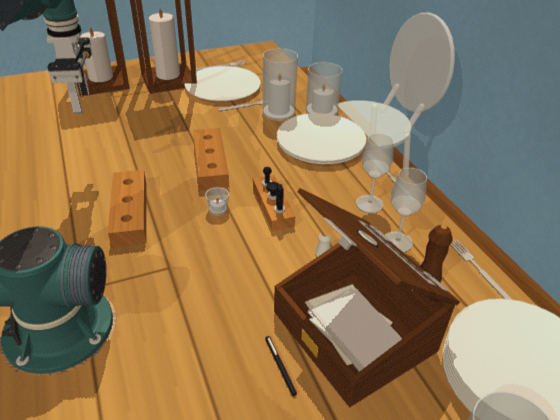

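The top view shows the box with its lid open (400,190) and the reader at (403,190). There are three stands: one with keys at (222,195) and empty ones at (130,228) and (177,327). The key candidates are top pixels (199,190), (220,193) and (240,196), seen in the side view at (266,175), (273,190) and (280,200). I'll check these in a close crop and measure.

```bash
python3 - <<'E'
from h import *
t=load('top'); s=load('side')
a=cv2.resize(t['color'][165:225,170:270],None,fx=5,fy=5,interpolation=cv2.INTER_CUBIC)
b=cv2.resize(s['color'][150:240,235:310],None,fx=4,fy=4,interpolation=cv2.INTER_CUBIC)
im=np.zeros((360,800,3),np.uint8); im[:300,:500]=a; im[:360,500:800]=b
cv2.imwrite('pics/crop1.png',im[...,::-1])
Pt=pts(t)
# stand: top face points
w=Pt[170:222,175:265].reshape(-1,3)
m=(abs(w[:,2]-.034)<.006); q=w[m]; r=cv2.minAreaRect(q[:,:2].astype(np.float32)); print('stand',r,np.median(q[:,2]))
k=w[w[:,2]>.05]
print('high pts',len(k))
for u,v in((199,190),(220,193),(240,196)):
    print(u,v,np.round(Pt[v-6:v+7:2,u-6:u+7:3,2],3).tolist(),Pt[v,u])
# lid plane from depth
L=Pt[150:205,350:455].reshape(-1,3); L=L[L[:,2]>.1]
for i in range(5):
    c=L.mean(0); n=np.linalg.svd(L-c,full_matrices=0)[2][2]; n*=np.sign(n[2]); d=(L-c)@n; L=L[abs(d)<max(.004,1.5*d.std())]
print('lid n',n,'c',c,d.std(),'tilt',np.degrees(np.arccos(n[2])),'dir',np.degrees(np.arctan2(n[1],n[0])))
E
```

```text
stand ((0.5405070781707764, 0.20476897060871124), (0.18033404648303986, 0.060715146362781525), 85.19144439697266) 0.033723096935332375
high pts 292
199 190 [[0.033, 0.034, 0.033, 0.034, 0.034], [0.036, 0.029, 0.035, 0.033, 0.034], [0.035, 0.084, 0.085, 0.042, 0.037], [0.031, 0.087, 0.088, 0.083, 0.036], [0.035, 0.085, 0.086, 0.082, 0.042], [0.032, 0.085, 0.087, 0.045, 0.036], [0.034, 0.038, 0.037, 0.04, nan]] [0.5463878  0.254844   0.08784074]
220 193 [[0.034, 0.039, 0.068, 0.037, 0.03], [0.033, 0.07, 0.073, 0.072, 0.03], [0.07, 0.07, 0.071, 0.069, 0.031], [0.076, 0.069, 0.071, 0.074, 0.07], [0.071, 0.07, 0.071, 0.065, 0.064], [0.069, 0.072, 0.07, 0.068, 0.028], [0.035, 0.063, 0.07, 0.068, 0.03]] [0.54194467 0.20301343 0.07056044]
240 196 [[0.035, 0.033, 0.035, 0.033, 0.036], [0.038, 0.106, 0.107, 0.038, 0.038], [0.034, 0.106, 0.112, 0.106, 0.03], [0.036, 0.104, 0.101, 0.107, 0.036], [0.036, 0.075, 0.093, 0.101, 0.04], [0.034, 0.039, 0.04, 0.04, 0.034], [0.035, 0.031, 0.035, 0.034, 0.033]] [0.53257035 0.14860065 0.10117573]
lid n [0.64790006 0.12098817 0.75205543] c [ 0.57314304 -0.22449297  0.23125904] 0.0014917481401099247 tilt 41.231259259301524 dir 10.577524996016878
```

View pics/crop1.png

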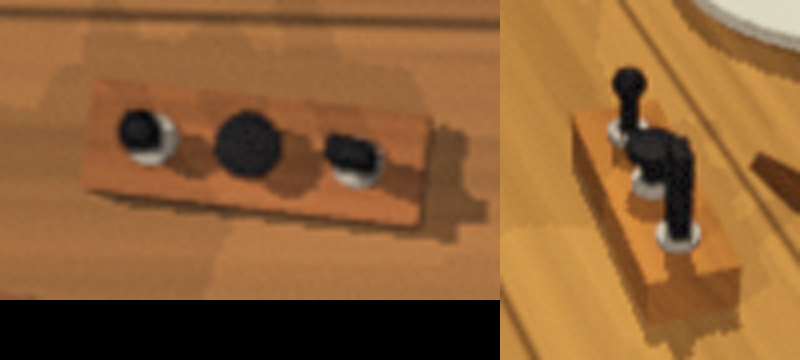

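The crop shows the flat-handled touch key at the right of the row in the top view, (240,194), the front one in the side view. The ball key is at the left and the disc key in the middle. That stand measures 180x60 mm, so it's the right one.

```bash
cat > m.py <<'E'
from h import *
t=load('top'); Pt=pts(t)
k=Pt[180:212,225:258].reshape(-1,3); q=k[k[:,2]>.097]; print('key top',len(q),q.mean(0),cv2.minAreaRect(q[:,:2].astype(np.float32)))
ko=np.nanmedian(q,0)
L=Pt[130:250,320:480].reshape(-1,3); L0=L[L[:,2]>.1]; L=L0
L=L[np.isfinite(L[:,0])]
n=np.array([0.6479,0.121,0.752]);c=np.array([.5731,-.2245,.2313])
for i in range(6):
    L=L0[abs((L0-c)@n)<.005]; c=L.mean(0); n=np.linalg.svd(L-c,full_matrices=0)[2][2]; n*=np.sign(n[2])
yaw=np.arctan2(n[1],n[0]); th=np.arccos(n[2]); print('lid yaw',np.degrees(yaw),'tilt',np.degrees(th),len(L))
ey=np.array([-np.sin(yaw),np.cos(yaw),0]); ex=np.cross(ey,n) # up... toward hinge
uv=np.stack([(L-c)@ex,(L-c)@ey],1).astype(np.float32); print('inplane rect',cv2.minAreaRect(uv), uv.min(0),uv.max(0))
# bezel
g=t['color'].astype(int); sub=g[178:202,388:420]; mask=((sub.max(-1)-sub.min(-1)<45)&(sub.mean(-1)>85)).astype(np.uint8)
cn,_=cv2.findContours(mask,cv2.RETR_EXTERNAL,cv2.CHAIN_APPROX_NONE); cc=max(cn,key=cv2.contourArea); e=cv2.fitEllipse(cc); print('ell',e)
u,v=e[0][0]+388,e[0][1]+178
d=t['R'].T@np.array([(u-t['cx'])/t['fx'],(v-t['cy'])/t['fy'],1]); o=-t['R'].T@t['t']
cb=c+n*.004
rd=o+d*((cb-o)@n)/(d@n)-n*.004; print('reader',rd)
hin=rd+ex*.165-n*.010; print('hinge',hin,'ex',ex)
E
python3 m.py
```

```text
key top 53 [0.53535879 0.14938566 0.10455775] ((0.5355656743049622, 0.14954087138175964), (0.02271556854248047, 0.013485230505466461), 79.56661987304688)
lid yaw 10.673547821857756 tilt 41.103888278833004 8329
inplane rect ((0.004957206547260284, -0.0010043233633041382), (0.2595923840999603, 0.2574045658111572), 0.1820673793554306) [-0.12480033 -0.12985633] [0.13502136 0.12745233]
ell ((14.51162052154541, 11.868352890014648), (11.507530212402344, 17.2767333984375), 94.07604217529297)
reader [ 0.53732819 -0.22196301  0.26142591]
hinge [ 0.65304715 -0.20015301  0.14541537] ex [ 0.74048171  0.13956143 -0.65742638]
```

```bash
python3 -m crank '[[1,[0,0,-0.04],[0,0,-6.4]],[1,[0,0,-0.04],[0,0,-6.4]],[1,[0,0,-0.04],[0,0,-6.4]],[1,[0,0,-0.04],[0,0,-6.2]]]'
python3 -m crank '[[1,[-0.0107,-0.0407,0],[0,0,0]],[1,[-0.0107,-0.0407,0],[0,0,0]],[1,[-0.0107,-0.0407,0],[0,0,0]],[1,[-0.0107,-0.0407,0],[0,0,0]],[1,[-0.0107,-0.0407,0],[0,0,0]],[1,[-0.0107,-0.0407,0],[0,0,0]],[1,[-0.0107,-0.0407,0],[0,0,0]],[1,[-0.0107,-0.0407,0],[0,0,0]]]'
python3 -m crank '[[1,[-0.0107,-0.0407,0],[0,0,0]],[1,[-0.0107,-0.0407,0],[0,0,0]],[1,[-0.0107,-0.0407,0],[0,0,0]],[1,[-0.0107,-0.0407,0],[0,0,0]],[1,[-0.0107,-0.0407,0],[0,0,0]],[1,[-0.0107,-0.0407,0],[0,0,0]],[1,[-0.0107,-0.0407,0],[0,0,0]],[1,[-0.0107,-0.0407,0],[0,0,0]]]'
python3 -m crank '[[1,[-0.0107,-0.0407,0],[0,0,0]],[1,[-0.0107,-0.0407,0],[0,0,0]],[1,[-0.0107,-0.0407,0],[0,0,0]],[1,[-0.0107,-0.0407,0],[0,0,0]],[1,[0,0,0],[0,0,0]],[1,[0,0,0],[0,0,0]]]'
```

```text
time: 0.5
tool_pos: [0.1395, 0.5316, 0.3664]
ee_rot: [-3.141, -0.001, -2.951]
wrist_force: [0.6, 0.6, -0.4]
width: 0.0652
finger_force: 0.0
time: 1.3
tool_pos: [0.2843, 0.2263, 0.3651]
ee_rot: [-3.141, -0.0, -2.955]
wrist_force: [1.4, 0.6, 0.3]
width: 0.0021
finger_force: 0.0
time: 2.1
tool_pos: [0.4289, -0.078, 0.365]
ee_rot: [3.141, -0.0, -2.956]
wrist_force: [0.4, 0.4, 0.1]
width: 0.0003
finger_force: 0.0
time: 2.7
tool_pos: [0.5009, -0.2288, 0.3638]
ee_rot: [3.139, -0.002, -2.956]
wrist_force: [0.1, -0.3, 0.6]
width: 0.0003
finger_force: 0.0
```

```bash
python3 -m crank '[[1,[0,0,0.014],[0,0,0]],[1,[0,0,0.014],[0,0,0]],[1,[0,0,0.014],[0,0,0]],[1,[0,0,0.012],[0,0,0]],[1,[0,0,0.008],[0,0,0]],[1,[0,0,0.002],[0,0,0]]]'
python3 -m crank '[[1,[0.0043,0,0.0058],[0,0,0]],[1,[0.0043,0,0.0058],[0,0,0]],[1,[0.0043,0,0.0058],[0,0,0]],[1,[0.0043,0,0.0058],[0,0,0]],[1,[0.0043,0,0.0058],[0,0,0]],[1,[0.0043,0,0.0058],[0,0,0]]]'
python3 - <<'E'
from h import *
s=snap('side'); cv2.imwrite('pics/s1.png',s['color'][...,::-1])
E
```

```text
time: 3.3
tool_pos: [0.5006, -0.2273, 0.301]
ee_rot: [3.141, -0.0, -2.954]
wrist_force: [-0.3, 0.8, 1.6]
width: 0.0003
finger_force: 0.6
time: 3.9
tool_pos: [0.4752, -0.2332, 0.2661]
ee_rot: [-3.142, 0.0, -2.955]
wrist_force: [0.2, 0.5, 1.3]
width: 0.0007
finger_force: 0.6
```

View pics/s1.png

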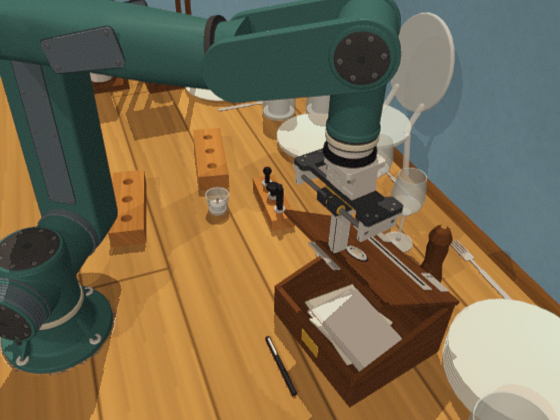

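The side view shows the finger tips at about (338,248), on the lid's front edge. The lid is already following, with a light force of about 1–2 N. I'll continue along the arc.

```bash
python3 -m crank '[[1,[0.0029,0,0.0058],[0,0,0]],[1,[0.0029,0,0.0058],[0,0,0]],[1,[0.0029,0,0.0058],[0,0,0]],[1,[0.0029,0,0.0058],[0,0,0]],[1,[0.0029,0,0.0058],[0,0,0]],[1,[0.0029,0,0.0058],[0,0,0]]]'
python3 -m crank '[[1,[0.0019,0,0.0062],[0,0,0]],[1,[0.0019,0,0.0062],[0,0,0]],[1,[0.0019,0,0.0062],[0,0,0]],[1,[0.0019,0,0.0062],[0,0,0]],[1,[0.0019,0,0.0062],[0,0,0]],[1,[0.0019,0,0.0062],[0,0,0]]]'
python3 -m crank '[[1,[0.0008,0,0.0064],[0,0,0]],[1,[0.0008,0,0.0064],[0,0,0]],[1,[0.0008,0,0.0064],[0,0,0]],[1,[0.0008,0,0.0064],[0,0,0]],[1,[0.0008,0,0.0064],[0,0,0]],[1,[0.0008,0,0.0064],[0,0,0]]]'
python3 -m crank '[[1,[0,0,0.0048],[0,0,0]],[1,[0,0,0.0048],[0,0,0]],[1,[0,0,0.0048],[0,0,0]],[1,[0,0,0.0048],[0,0,0]],[1,[0,0,0.0048],[0,0,0]],[1,[0,0,0.0048],[0,0,0]]]'
python3 -m crank '[[1,[-0.0005,0,0.003],[0,0,0]],[1,[-0.0005,0,0.003],[0,0,0]],[1,[-0.0005,0,0.003],[0,0,0]],[1,[-0.0005,0,0.003],[0,0,0]],[1,[-0.0005,0,0.003],[0,0,0]]]'
```

```text
time: 4.55
tool_pos: [0.4584, -0.2363, 0.2313]
ee_rot: [-3.142, 0.0, -2.955]
wrist_force: [0.2, 0.6, 1.4]
width: 0.0006
finger_force: 0.5
time: 5.15
tool_pos: [0.4473, -0.2383, 0.1941]
ee_rot: [3.141, 0.001, -2.955]
wrist_force: [0.4, 0.6, 0.5]
width: -0.0
finger_force: 0.4
time: 5.75
tool_pos: [0.4428, -0.2392, 0.1557]
ee_rot: [3.141, 0.001, -2.955]
wrist_force: [0.6, 0.2, 0.7]
width: 0.0003
finger_force: 0.4
time: 6.35
tool_pos: [0.4429, -0.2392, 0.1272]
ee_rot: [-3.141, 0.001, -2.955]
wrist_force: [0.2, -0.1, 1.1]
width: 0.0009
finger_force: 0.4
time: 6.85
tool_pos: [0.4448, -0.2388, 0.1121]
ee_rot: [3.141, -0.001, -2.955]
wrist_force: [-1.2, -0.7, 0.8]
width: 0.0003
finger_force: 0.5
```

```bash
python3 -m crank '[[1,[-0.0004,0,0.002],[0,0,0]],[1,[-0.0004,0,0.002],[0,0,0]],[1,[-0.0004,0,0.002],[0,0,0]],[1,[0,0,0.001],[0,0,0]]]'
python3 -m crank '[[1,[0,0,0.001],[0,0,0]],[1,[0,0,0.001],[0,0,0]],[1,[0,0,0.001],[0,0,0]]]'
```

```text
time: 7.25
tool_pos: [0.4463, -0.2385, 0.1053]
ee_rot: [3.142, 0.0, -2.955]
wrist_force: [-1.1, -0.4, 1.1]
width: 0.0005
finger_force: 0.5
time: 7.55
tool_pos: [0.4466, -0.2385, 0.1026]
ee_rot: [-3.141, 0.001, -2.955]
wrist_force: [0.3, -0.3, 1.6]
width: 0.0004
finger_force: 0.4
```

```bash
python3 -m crank '[[1,[0,0,0.001],[0,0,0]],[1,[0,0,0.001],[0,0,0]]]'
python3 -m crank '[[1,[0,0,0.001],[0,0,0]],[1,[0,0,0],[0,0,0]]]'
python3 -m crank '[[1,[0,0,0.001],[0,0,0]],[1,[0,0,0],[0,0,0]]]'
```

```text
time: 7.75
tool_pos: [0.4465, -0.2386, 0.1006]
ee_rot: [-3.141, 0.001, -2.955]
wrist_force: [-0.4, -0.5, 2.0]
width: 0.0003
finger_force: 0.4
time: 7.95
tool_pos: [0.4466, -0.2386, 0.1001]
ee_rot: [-3.141, 0.001, -2.955]
wrist_force: [-0.3, 0.5, 4.4]
width: 0.0007
finger_force: 1.8
time: 8.15
tool_pos: [0.4467, -0.2386, 0.0999]
ee_rot: [-3.141, 0.001, -2.955]
wrist_force: [-1.1, 1.6, 8.1]
width: 0.0002
finger_force: 3.6
```

```bash
python3 -m crank '[[1,[0,0,0.001],[0,0,0]],[1,[0,0,0],[0,0,0]]]'
python3 -m crank '[[1,[0,0,-0.01],[0,0,0]],[1,[0,0,-0.04],[0,0,0]],[1,[0,0,-0.04],[0,0,0]],[1,[0,0,-0.04],[0,0,0]],[1,[0,0,-0.026],[0,0,0]]]'
python3 -m crank '[[0.5,[-0.0159,0.0365,0],[0,0,0]],[0.5,[-0.0159,0.0365,0],[0,0,0]],[0.5,[-0.0159,0.0365,0],[0,0,0]],[0.5,[-0.0159,0.0365,0],[0,0,0]],[0.5,[-0.0159,0.0365,0],[0,0,0]]]'
python3 -m crank '[[0.5,[-0.0159,0.0365,0],[0,0,0]],[0.5,[-0.0159,0.0365,0],[0,0,0]],[0.5,[-0.0159,0.0365,0],[0,0,0]],[0.5,[-0.0159,0.0365,0],[0,0,0]],[0.5,[-0.0159,0.0365,0],[0,0,0]]]'
python3 -m crank '[[0.5,[0,0,0],[0,0,8.5]],[0.5,[0,0,0],[0,0,8.5]],[0.5,[0,0,0],[0,0,8.5]],[0.5,[0,0,0],[0,0,8.5]],[0.5,[0,0,0],[0,0,8.5]],[0.5,[0,0,0],[0,0,8.5]],[0.5,[0,0,0],[0,0,8.5]]]'
python3 -m crank '[[0.5,[0,0,0],[0,0,8.5]],[0.5,[0,0,0],[0,0,8.5]],[0.5,[0,0,0],[0,0,8.5]],[0.5,[0,0,0],[0,0,8.5]],[0.5,[0,0,0],[0,0,8.5]],[0.5,[0,0,0],[0,0,8.5]],[0.5,[0,0,0],[0,0,0]]]'
python3 - <<'E'
from h import *
s=snap('side'); t=snap('top'); im=np.hstack([cv2.resize(s['color'],(400,300)),cv2.resize(t['color'],(400,300))]);cv2.imwrite('pics/s2.png',im[...,::-1])
E
```

```text
time: 8.35
tool_pos: [0.4468, -0.2387, 0.0998]
ee_rot: [-3.14, 0.002, -2.955]
wrist_force: [-1.8, 3.8, 10.5]
width: 0.0003
finger_force: 5.3
time: 8.85
tool_pos: [0.4465, -0.239, 0.2565]
ee_rot: [-3.139, 0.002, -2.955]
wrist_force: [0.3, -0.3, -0.2]
width: 0.0006
finger_force: 0.0
time: 9.35
tool_pos: [0.4903, -0.0432, 0.253]
ee_rot: [-3.142, -0.001, -2.956]
wrist_force: [0.3, -0.3, -0.7]
width: 0.0369
finger_force: 0.0
time: 9.85
tool_pos: [0.5347, 0.151, 0.2529]
ee_rot: [-3.141, -0.001, -2.955]
wrist_force: [0.8, -0.1, 0.0]
width: 0.0468
finger_force: 0.0
time: 10.55
tool_pos: [0.5345, 0.1493, 0.2528]
ee_rot: [-3.14, -0.0, 2.283]
wrist_force: [0.5, -0.3, -0.2]
width: 0.047
finger_force: 0.0
time: 11.25
tool_pos: [0.5345, 0.1493, 0.2529]
ee_rot: [-3.14, 0.001, 1.4]
wrist_force: [-0.6, 1.3, -0.3]
width: 0.047
finger_force: 0.0
```

View pics/s2.png

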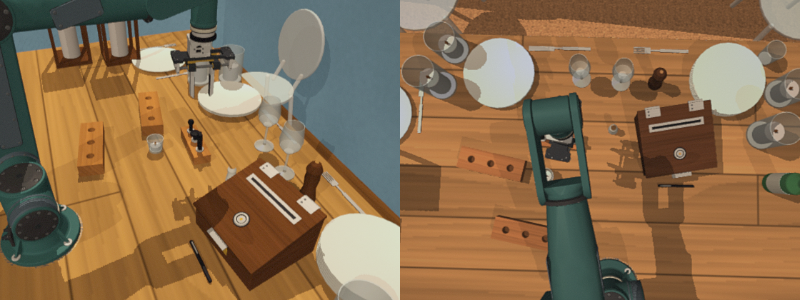

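The lid is shut: side half (240,220), top half (680,153). The fingers stand over the key. Next I descend and grip.

```bash
python3 -m crank '[[0.5,[0,0.001,0.04],[0,0,0]],[0.5,[0,0,0.04],[0,0,0]],[0.5,[0,0,0.03],[0,0,0]],[0.5,[0,0,0.03],[0,0,0]],[0.5,[0,0,0.03],[0,0,0]],[0.5,[0,0,0.02],[0,0,0]],[0.5,[0,0,0.015],[0,0,0]],[0.5,[0,0,0],[0,0,0]]]'
python3 -m crank '[[1,[0,0,0],[0,0,0]],[1,[0,0,0],[0,0,0]],[1,[0,0,0],[0,0,0]],[1,[0,0,0],[0,0,0]],[1,[0,0,0],[0,0,0]],[1,[0,0,0],[0,0,0]]]'
cat > r.py <<'E'
from h import *
for n in('top','side'):
    s=load(n); P=pts(s)
    # lid plane
    c0=proj(s,np.array([.44,-.22,.11])); H=np.array([.653,-.200,.144])
    L=P.reshape(-1,3); b=np.array([np.cos(.186),np.sin(.186)])
    rel=L[:,:2]-H[:2]; bx=rel@b; by=rel@np.array([-b[1],b[0]])
    L=L[(bx>-.22)&(bx<-.02)&(abs(by)<.11)&(L[:,2]>.08)&(L[:,2]<.17)]
    for i in range(6):
        c=L.mean(0); nn=np.linalg.svd(L-c,full_matrices=0)[2][2]; nn*=np.sign(nn[2]); d=(L-c)@nn; L=L[abs(d)<max(.003,2*d.std())]
    yaw=np.degrees(np.arctan2(-nn[1],-nn[0])); print(n,'tilt',np.degrees(np.arccos(nn[2])),'yaw',yaw,d.std(),'n',nn)
    n0=np.array([-np.sin(np.radians(15))*b[0],-np.sin(np.radians(15))*b[1],np.cos(np.radians(15))])
    ex=np.array([b[0]*np.cos(.2618),b[1]*np.cos(.2618),np.sin(.2618)])
    exp=H+n0*.010-ex*.165; u0,v0=proj(s,exp).astype(int)
    g=s['color'][v0-30:v0+30,u0-35:u0+35].astype(int)
    m=((g.max(-1)-g.min(-1)<45)&(g.mean(-1)>85)).astype(np.uint8)
    cn,_=cv2.findContours(m,cv2.RETR_EXTERNAL,cv2.CHAIN_APPROX_NONE)
    cc=min([q for q in cn if cv2.contourArea(q)>60],key=lambda q:np.hypot(*(q.mean((0,1))-[35,30]))); e=cv2.fitEllipse(cc)
    u,v=e[0][0]+u0-35,e[0][1]+v0-30
    d=s['R'].T@np.array([(u-s['cx'])/s['fx'],(v-s['cy'])/s['fy'],1]); o=-s['R'].T@s['t']
    for nm,cp,nv in(('model',exp,n0),('depth',c,nn)):
        cb=cp+nv*.004; X=o+d*((cb-o)@nv)/(d@nv)-nv*.004; print(nm,X)
    print('exp',exp,'px',u0,v0,u,v,'ell',e)
E
python3 r.py
```

```text
time: 12.15
tool_pos: [0.5339, 0.1491, 0.0459]
ee_rot: [-3.137, 0.002, 1.401]
wrist_force: [-0.5, 0.9, 0.4]
width: 0.0475
finger_force: 0.0
time: 12.75
tool_pos: [0.5362, 0.1496, 0.0494]
ee_rot: [3.14, -0.001, 1.4]
wrist_force: [-0.8, -0.4, 2.3]
width: 0.0138
finger_force: 30.0
top tilt 15.146900205810512 yaw 10.819290253931173 0.0018819528551859929 n [-0.25664997 -0.04904816  0.96525907]
model [ 0.49649099 -0.22951812  0.11167685]
depth [ 0.49653705 -0.22962883  0.11115187]
exp [ 0.49382769 -0.22995226  0.11095402] px 390 215 391.2172966003418 214.4393825531006 ell ((36.2172966003418, 29.439382553100586), (14.694595336914062, 15.203293800354004), 58.12895202636719)
side tilt 15.155744429596407 yaw 10.376711484218083 0.0013391677138732303 n [-0.25716774 -0.04709107  0.96521872]
model [ 0.4943686  -0.2332525   0.11093292]
depth [ 0.49423297 -0.23347674  0.11124913]
exp [ 0.49382769 -0.22995226  0.11095402] px 336 306 337.385684967041 306.4858207702637 ell ((36.385684967041016, 30.485820770263672), (19.049907684326172, 21.005462646484375), 80.57522583007812)
```

```bash
python3 -m crank '[[1,[0,0,-0.01],[0,0,0]],[1,[0,0,-0.02],[0,0,0]],[1,[0,0,-0.03],[0,0,0]],[1,[0,0,-0.03],[0,0,0]],[1,[0,0,-0.04],[0,0,0]],[1,[0,0,-0.04],[0,0,0]],[1,[0,0,-0.03],[0,0,0]],[1,[0,0,0],[0,0,0]]]'
python3 -m crank '[[1,[0,0,0],[-7.02,2.63,0]],[1,[0,0,0],[-7.02,2.63,0]],[1,[0,0,0],[0,0,0]],[1,[0,0,0],[0,0,0]]]'
cat > d.py <<'E'
import sys
from h import *
from scipy.spatial.transform import Rotation as Ro
X=np.array(eval(sys.argv[1])); off=float(sys.argv[2]); hov=float(sys.argv[3])
o=robot.get_obs(); R=Ro.from_euler('xyz',o['ee_rot']).as_matrix(); p=o['tool_pos']
n=np.array([-.2543,-.0480,.9659]); tgt=X+n*(.0025+off+hov)
print('delta tool',np.round(R.T@(tgt-p),4),'tilt err tool deg',np.round(np.degrees(R.T@np.cross(R[:,2],-n)),2),'key tip',p+R[:,2]*off, o['wrist_force'],o['joint_positions'].round(2))
E
python3 d.py '[.4952,-.2312,.1112]' 0.0385 0.03
```

```text
time: 13.55
tool_pos: [0.5379, 0.1498, 0.2551]
ee_rot: [3.131, -0.004, 1.4]
wrist_force: [1.2, -0.0, 0.2]
width: 0.0137
finger_force: 30.0
time: 13.95
tool_pos: [0.5348, 0.1493, 0.2476]
ee_rot: [2.898, -0.09, 1.411]
wrist_force: [0.6, 1.4, -0.2]
width: 0.0144
finger_force: 30.0
delta tool [-0.3927 -0.0037  0.0327] tilt err tool deg [-0.15  0.05 -0.  ] key tip [0.54450524 0.15111185 0.21037359] [ 0.58811778  1.41764328 -0.22107723] [ 0.17 -0.11  1.5   0.01  1.49  0.34]
```

```bash
python3 -m crank '[[1,[-0.039,0,0],[0,0,0]],[1,[-0.039,0,0],[0,0,0]],[1,[-0.039,0,0],[0,0,0]],[1,[-0.039,0,0],[0,0,0]],[1,[-0.039,0,0],[0,0,0]],[1,[-0.039,0,0],[0,0,0]],[1,[-0.039,0,0],[0,0,0]],[1,[-0.039,0,0],[0,0,0]]]'
python3 -m crank '[[1,[-0.039,-0.0035,0.005],[0,0,0]],[1,[-0.039,0,0.01],[0,0,0]],[1,[-0.0027,0,0.0177],[-0.15,0.05,0]],[1,[0,0,0],[0,0,0]],[1,[0,0,0],[0,0,0]]]'
python3 - <<'E'
from h import *
s=snap('side'); t=snap('top'); a=cv2.resize(s['color'][220:340,260:400],(560,480),interpolation=cv2.INTER_CUBIC); b=cv2.resize(t['color'][160:260,350:430],(240,300))
im=np.zeros((480,800,3),np.uint8); im[:,:560]=a; im[:300,560:]=b; cv2.imwrite('pics/s3.png',im[...,::-1])
E
python3 d.py '[.4952,-.2312,.1112]' 0.0385 0.03
```

```text
time: 14.75
tool_pos: [0.4873, -0.16, 0.2211]
ee_rot: [2.896, -0.091, 1.411]
wrist_force: [-0.3, -0.2, -0.6]
width: 0.014
finger_force: 30.0
time: 15.25
tool_pos: [0.4792, -0.235, 0.1806]
ee_rot: [2.894, -0.093, 1.411]
wrist_force: [0.2, -0.4, 0.7]
width: 0.0137
finger_force: 30.0
delta tool [-0.0007 -0.0027  0.0014] tilt err tool deg [ 0.22 -0.04 -0.  ] key tip [ 0.48941329 -0.23264206  0.1446805 ] [-0.11373416  0.20190159  0.13163555] [-0.7  -0.1   1.63  0.21  1.44 -0.53]
```

View pics/s3.png

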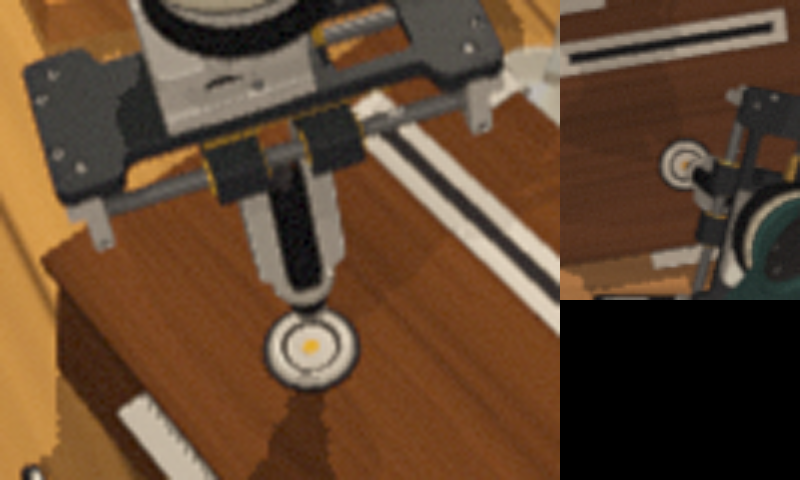

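The side crop shows the key tip about (310,315) above the bezel, which is centred at (311,348). Now I overlay the projected key and bezel on both views to get the relative bias.

```bash
cat > ov.py <<'E'
import sys
from h import *
from scipy.spatial.transform import Rotation as Ro
off=float(sys.argv[1]); X=np.array(eval(sys.argv[2])); name=sys.argv[3]
o=robot.get_obs(); R=Ro.from_euler('xyz',o['ee_rot']).as_matrix(); tip=o['tool_pos']+R[:,2]*off
n=np.array([-.2543,-.0480,.9659]); a=np.linspace(0,2*np.pi,60)[:,None]; e1=np.cross(n,[0,1,0]); e1/=np.linalg.norm(e1); e2=np.cross(n,e1)
circ=lambda c,r:c+r*(np.cos(a)*e1+np.sin(a)*e2)
ims=[]
for nm in('side','top'):
    s=load(nm); c=proj(s,(tip+X)/2); w=25; u0,v0=int(c[0])-w,int(c[1])-w
    im=cv2.resize(s['color'][v0:v0+2*w,u0:u0+2*w],(400,400),interpolation=cv2.INTER_CUBIC).copy(); raw=im.copy()
    for q,col in((circ(tip,.008),(255,0,0)),(circ(tip-R[:,2]*.024,.014),(0,255,0)),(circ(X+n*.004,.0205),(0,255,255)),(circ(X+n*.004,.0125),(0,255,255))):
        p=((proj(s,q)-[u0,v0]+.5)*8-.5).round().astype(np.int32); cv2.polylines(im,[p.reshape(-1,1,2)],True,col,1)
    ims.append(im)
cv2.imwrite(f'pics/{name}.png',np.hstack(ims)[...,::-1])
E
python3 ov.py 0.0385 '[.4952,-.2312,.1112]' ov1
```

```text
(no output)
```

View pics/ov1.png

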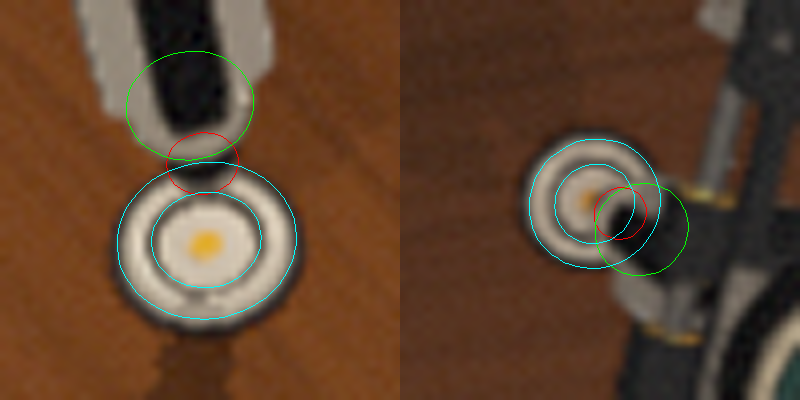

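```bash
python3 -m crank '[[1,[-0.0007,-0.002,0.008],[0.2,0,0]],[1,[0,0,0.008],[0,0,0]],[1,[0,0,0.006],[0,0,0]],[1,[0,0,0.003],[0,0,0]],[1,[0,0,0],[0,0,0]],[1,[0,0,0],[0,0,0]]]'
python3 -c "
from h import *
snap('side');snap('top')"
python3 ov.py 0.0385 '[.4952,-.2312,.1112]' ov2
python3 d.py '[.4952,-.2312,.1112]' 0.0385 0.005
```

```text
time: 15.95
tool_pos: [0.4828, -0.2335, 0.1557]
ee_rot: [2.897, -0.092, 1.411]
wrist_force: [0.7, 0.5, 0.1]
width: 0.0138
finger_force: 30.0
delta tool [0.0004 0.0004 0.0006] tilt err tool deg [-0.02 -0.04 -0.  ] key tip [ 0.49265543 -0.23182616  0.11887046] [-0.76092709 -0.41131083 -0.51209397] [-0.69 -0.08  1.66  0.2   1.4  -0.54]
```

View pics/ov2.png

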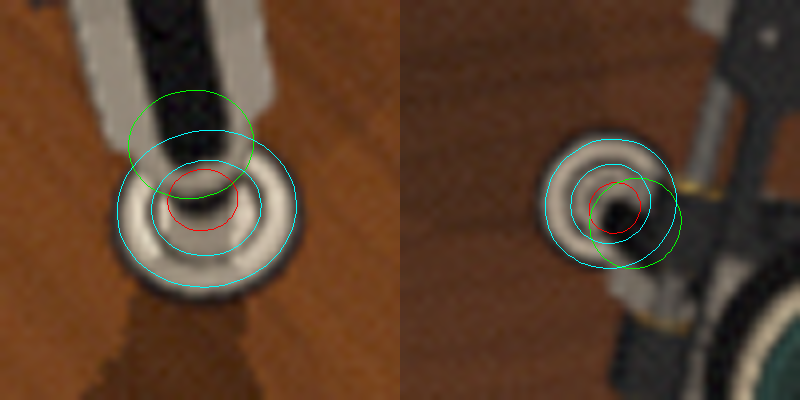

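Both overlays put the key end inside the bezel: side (203,200), top (614,208). I'll measure the leftover offset numerically.

```bash
python3 - <<'E'
from h import *
from scipy.spatial.transform import Rotation as Ro
o=robot.get_obs(); R=Ro.from_euler('xyz',o['ee_rot']).as_matrix(); tip=o['tool_pos']+R[:,2]*.0385
for nm,w in(('side',(11,16)),('top',(11,16))):
    s=load(nm); c=proj(s,tip); u0,v0=c.round().astype(int); print(nm,'tip px',c,'shank24',proj(s,tip-R[:,2]*.024),'bezel',proj(s,np.array([.4952,-.2312,.1112])+.004*np.array([-.2543,-.0480,.9659])))
    g=cv2.cvtColor(s['color'],cv2.COLOR_RGB2GRAY)[v0-10:v0+14,u0-13:u0+14]
    print('     '+' '.join('%3d'%x for x in range(u0-13,u0+14)))
    for i,r in enumerate(g): print(v0-10+i,' '.join('%3d'%x for x in r))
E
```

```text
side tip px [336.85516277 304.49156741] shank24 [335.34968932 297.48059037] bezel [337.29340291 305.44086483]
     324 325 326 327 328 329 330 331 332 333 334 335 336 337 338 339 340 341 342 343 344 345 346 347 348 349 350
294  91 136 138 138 138 140 135  58  13  21  17  19  20  24  18  20  74 137 139 128  91  75  70  70  69  70  72
295  91 140 138 137 136 139 135  77  22  17  24  15  20  15  22  23  66 136 132 103  69  71  69  69  69  70  71
296  80 139 139 138 137 138 135  90  25  20  20  21  14  17  22  28  81 127 128 106  68  66  62  68  71  70  66
297  75 105 132 138 139 139 136 106  38  17  15  23  17  23  11  32  79 125 132 100  63  64  63  68  68  68  68
298  77  83 113 125 130 138 140 132  59  20  11  13   8  14  18  32  80 136 128  95  65  54  60  68  67  69  74
299  72  70  70  78 102 134 139 136  97  32  21  23  13  30  33  61 104 135 124 152 124  79  53  64  65  68  75
300  73  67  66  63  74 119 135 137 133  75  35  35  55  86  93 108 132 128 133 191 182 140  79  48  60  67  72
301  74  70  76  61  71 128 132 133 139 116  96  92 112 139 140 137 125 102 107 156 189 187 1
[... 4020 characters left out ...]
  52  44  38  38  34  29  68
224  58  55  54  58  59  58  57  55  58  57  56  60  71  92 108 109 101  81  54  51  69  62  50  42  28  32  76
225  56  56  61  57  62  59  63  60  64  59  61  58  69  97 112 108 107 106  88  63  83  84  61  26  23  44  84
226  60  58  60  60  60  62  55  62  58  60  60  60  64  94 111 105 108 110  97  77  86  76  53  25  21  62  99
227  59  60  58  61  62  59  61  62  62  61  59  59  60  60  74  95 108 106  91  79  85  73  57  49  33  67 100
228  61  63  63  63  60  60  61  60  62  59  59  61  57  60  55  70  97  99  78  80  86  73  81  78  46  79  98
229  61  61  60  58  60  60  58  60  59  59  58  56  55  55  44  36  63  84  77  82  88  79  89  75  44  75  85
```

In the side view the key sits about 0.5 px from the bezel centre. In the top view it agrees with the model to about 0.2 px. The best reader estimate is (0.4957, -0.232). I'll correct the position and press in small steps.

```bash
python3 d.py '[.4957,-.232,.1112]' 0.0385 0.0
python3 -m crank '[[1,[0.001,0.001,0.002],[0,0,0]],[1,[0,0,0.001],[0,0,0]],[1,[0,0,0],[0,0,0]]]'
python3 d.py '[.4957,-.232,.1112]' 0.0385 0.0
```

```text
delta tool [-0.0004  0.0011  0.0057] tilt err tool deg [-0.02 -0.04 -0.  ] key tip [ 0.49265543 -0.23182616  0.11887046] [-0.76092709 -0.41131083 -0.51209397] [-0.69 -0.08  1.66  0.2   1.4  -0.54]
time: 16.35
tool_pos: [0.4846, -0.2325, 0.1529]
ee_rot: [2.897, -0.092, 1.411]
wrist_force: [0.1, -0.1, -0.5]
width: 0.0137
finger_force: 30.0
delta tool [-0.0015  0.0004  0.0021] tilt err tool deg [-0.07 -0.07  0.  ] key tip [ 0.4943285  -0.23063465  0.11572177] [ 0.10540547 -0.06438607 -0.48120378] [-0.68 -0.07  1.66  0.2   1.39 -0.53]
```

```bash
python3 -m crank '[[1,[-0.0015,0.0004,0.001],[0,0,0]],[1,[0,0,0],[0,0,0]],[1,[0,0,0],[0,0,0]]]'
python3 -m crank '[[1,[0,0,0.001],[0,0,0]],[1,[0,0,0],[0,0,0]],[1,[0,0,0],[0,0,0]]]'
python3 -m crank '[[1,[0,0,0.001],[0,0,0]],[1,[0,0,0],[0,0,0]],[1,[0,0,0],[0,0,0]]]'
python3 d.py '[.4957,-.232,.1112]' 0.0385 0.0
```

```text
time: 16.65
tool_pos: [0.485, -0.2342, 0.1521]
ee_rot: [2.897, -0.092, 1.411]
wrist_force: [-0.4, -0.9, -0.3]
width: 0.0142
finger_force: 30.0
time: 16.95
tool_pos: [0.4853, -0.2342, 0.1515]
ee_rot: [2.896, -0.091, 1.411]
wrist_force: [-0.3, -0.5, 1.2]
width: 0.0138
finger_force: 30.0
time: 17.25
tool_pos: [0.4856, -0.2341, 0.1505]
ee_rot: [2.896, -0.091, 1.411]
wrist_force: [-0.6, 0.3, 1.8]
width: 0.014
finger_force: 30.0
delta tool [ 0.0001 -0.0003 -0.0004] tilt err tool deg [-0.04 -0.04 -0.  ] key tip [ 0.49535994 -0.2322547   0.11328414] [-0.55777914  0.34778443  1.76778588] [-0.69 -0.07  1.66  0.2   1.38 -0.54]
```

```bash
python3 -m crank '[[1,[0,0,0.001],[0,0,0]],[1,[0,0,0],[0,0,0]],[1,[0,0,0],[0,0,0]]]'
python3 -m crank '[[1,[0,0,0.0007],[0,0,0]],[1,[0,0,0],[0,0,0]],[1,[0,0,0],[0,0,0]]]'
python3 -m crank '[[1,[0,0,0],[0,0,0]],[1,[0,0,0],[0,0,0]]]'
python3 d.py '[.4957,-.232,.1112]' 0.0385 -0.0015
python3 -c "
from h import *
snap('side');snap('top')"
python3 ov.py 0.0385 '[.4957,-.232,.1112]' ov3
```

```text
time: 17.55
tool_pos: [0.4859, -0.2341, 0.1495]
ee_rot: [2.896, -0.091, 1.411]
wrist_force: [-1.3, 0.4, 2.4]
width: 0.0139
finger_force: 30.0
time: 17.85
tool_pos: [0.4859, -0.2341, 0.1493]
ee_rot: [2.896, -0.091, 1.411]
wrist_force: [-3.5, 0.7, 5.2]
width: 0.0138
finger_force: 30.0
time: 18.05
tool_pos: [0.4859, -0.2341, 0.1492]
ee_rot: [2.896, -0.091, 1.411]
wrist_force: [-2.6, 0.4, 4.4]
width: 0.0136
finger_force: 30.0
delta tool [ 0.0001 -0.0003 -0.0002] tilt err tool deg [-0.04 -0.03  0.  ] key tip [ 0.49570099 -0.23220275  0.11204905] [-2.61768661  0.37236661  4.44369187] [-0.68 -0.07  1.66  0.2   1.38 -0.54]
```

View pics/ov3.png

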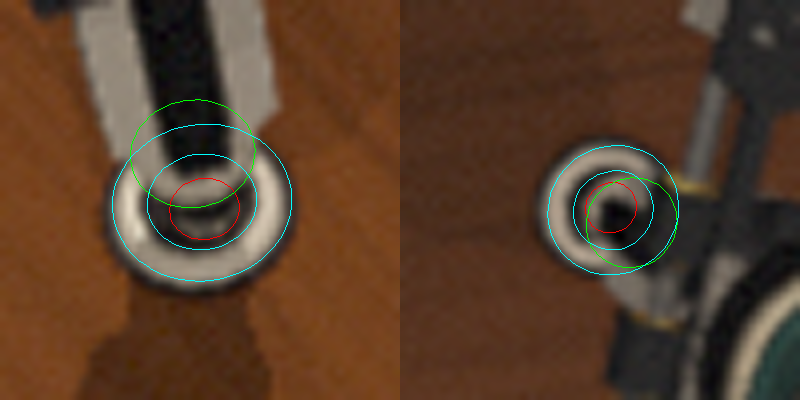

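The side view shows the key end inside the bezel, about (204,215). Force rose faster than the spring alone would give, so I'll sample it again and compare the bezel and key.

```bash
for i in 1 2 3; do python3 -m crank '[[1,[0,0,0],[0,0,0]]]' | grep -E 'force|pos'; done
python3 -m crank '[[1,[0,0,-0.0007],[0,0,0]],[1,[0,0,0],[0,0,0]]]' | grep -E 'wrist|pos'
for i in 1 2 ; do python3 -m crank '[[1,[0,0,0],[0,0,0]]]' | grep -E 'wrist|pos'; done
python3 -m crank '[[1,[0,0,-0.0007],[0,0,0]],[1,[0,0,0],[0,0,0]]]' | grep -E 'wrist|pos'
for i in 1 2 ; do python3 -m crank '[[1,[0,0,0],[0,0,0]]]' | grep -E 'wrist|pos'; done
python3 -c "
from h import *
for nm in('side','top'):
    s=snap(nm); c=proj(s,np.array([.4957,-.232,.1112])+.004*np.array([-.2543,-.0480,.9659])); print(nm,c); u0,v0=c.round().astype(int)
    g=cv2.cvtColor(s['color'],cv2.COLOR_RGB2GRAY)[v0-11:v0+13,u0-13:u0+14]
    print('     '+' '.join('%3d'%x for x in range(u0-13,u0+14)))
    for i,r in enumerate(g): print(v0-11+i,' '.join('%3d'%x for x in r))
"
```

```text
tool_pos: [0.4859, -0.234, 0.1492]
wrist_force: [-2.7, -0.0, 5.1]
finger_force: 30.0
tool_pos: [0.4859, -0.2341, 0.1493]
wrist_force: [-3.5, -0.1, 5.1]
finger_force: 30.0
tool_pos: [0.4859, -0.2341, 0.1493]
wrist_force: [-3.0, 0.2, 5.2]
finger_force: 30.0
tool_pos: [0.4859, -0.2341, 0.1494]
wrist_force: [-1.2, 1.1, 2.7]
tool_pos: [0.4859, -0.2341, 0.1493]
wrist_force: [-1.1, -0.9, 2.9]
tool_pos: [0.4859, -0.2341, 0.1492]
wrist_force: [-1.5, -0.3, 2.6]
tool_pos: [0.4857, -0.2341, 0.1499]
wrist_force: [-0.4, -0.8, 2.5]
tool_pos: [0.4857, -0.2341, 0.1499]
wrist_force: [-1.3, -0.7, 2.7]
tool_pos: [0.4857, -0.2341, 0.1499]
wrist_force: [-0.5, -0.3, 2.4]
side [337.73678068 305.68470621]
     325 326 327 328 329 330 331 332 333 334 335 336 337 338 339 340 341 342 343 344 345 346 347 348 349 350 351
295  88 140 139 139 137 139 137  63  21  23  18  22  23  20  15  16  67 135 139 137 128 100  78  67  68  71  70
296  88 136 141 138 137 140 136  89  25  11  19  20  22  16  10  11  55 124 139 135  99  70  68  69  67  67  70
297  76 118 138 138 140 138 134  99  34  10  17  24  17  23  17  24  54 1
[... 4523 characters left out ...]
  46  44  49  39  38  29  63
222  58  58  59  58  59  59  54  44  45  61  81  90  99 106 105  94  64  33  28  43  62  63  64  36  30  49  87
223  61  61  60  58  58  57  59  55  51  45  41  42  74 108 108 105 101  72  48  64  83  78  50  27  24  60 101
224  57  53  58  58  57  58  60  58  58  58  57  59  76 107 107 108 109  99  73  71  91  73  48  21  26  67 108
225  61  59  57  60  59  61  60  56  60  62  57  61  70  88 104 107 108 101  81  81  91  65  37  17  36  84 113
226  59  61  60  61  58  62  59  61  58  58  59  59  58  67  82  99 107 102  82  82  84  66  50  40  47  84  96
227  58  60  57  64  60  60  62  62  59  62  57  60  58  57  58  67  90  95  76  81  76  76  81  57  61  83  70
```

The hard stop at TCP z≈0.1493 fits the key end meeting the lid after about 2.5 mm of spring travel. The current press, about 2 mm and 3 N, is right. Both views put the key about 0.7 mm too far up the slope, so I'll lift, shift and press again.

```bash
python3 -m crank '[[1,[0,0,-0.002],[0,0,0]],[1,[0,0,-0.002],[0,0,0]],[1,[0,-0.0007,0],[0,0,0]],[1,[0,0,0],[0,0,0]]]' | grep -E 'wrist|pos'
python3 -m crank '[[1,[0,0,0.0015],[0,0,0]],[1,[0,0,0.001],[0,0,0]],[1,[0,0,0.001],[0,0,0]],[1,[0,0,0.0005],[0,0,0]],[1,[0,0,0],[0,0,0]],[1,[0,0,0],[0,0,0]]]' 
for i in 1 2 3; do python3 -m crank '[[1,[0,0,0],[0,0,0]]]' | grep -E 'wrist|pos'; done
python3 d.py '[.4957,-.232,.1112]' 0.0385 -0.0018
```

```text
tool_pos: [0.4835, -0.2336, 0.1528]
wrist_force: [-0.6, 0.2, -0.2]
time: 20.35
tool_pos: [0.4847, -0.2337, 0.1498]
ee_rot: [2.897, -0.092, 1.411]
wrist_force: [-2.3, 1.5, 2.7]
width: 0.0138
finger_force: 30.0
tool_pos: [0.4847, -0.2337, 0.1497]
wrist_force: [-2.7, 1.1, 2.1]
tool_pos: [0.4847, -0.2337, 0.1496]
wrist_force: [-2.4, 0.5, 1.1]
tool_pos: [0.4848, -0.2338, 0.1497]
wrist_force: [-2.9, 1.5, 2.8]
delta tool [-0.      0.0007  0.0008] tilt err tool deg [-0.07 -0.07 -0.  ] key tip [ 0.49460088 -0.23186286  0.11251031] [-2.87223056  1.48487767  2.79061009] [-0.69 -0.07  1.66  0.2   1.38 -0.54]
```

```bash
python3 -m crank '[[1,[0,0,-0.002],[0,0,0]],[1,[0,0,-0.002],[0,0,0]],[1,[0,0.0003,0],[0,0,0]],[1,[0,0,0],[0,0,0]],[1,[0,0,0],[0,0,0]],[1,[0,0,0],[0,0,0]]]' | grep -E 'wrist|pos'
python3 d.py '[.4957,-.232,.1112]' 0.0385 -0.0018
python3 -m crank '[[1,[0,0,0.001],[0,0,0]],[1,[0,0,0],[0,0,0]],[1,[0,0,0.001],[0,0,0]],[1,[0,0,0],[0,0,0]],[1,[0,0,0],[0,0,0]]]'  | grep -E 'wrist|pos'
python3 -m crank '[[1,[0,0,0.001],[0,0,0]],[1,[0,0,0],[0,0,0]],[1,[0,0,0.0008],[0,0,0]],[1,[0,0,0],[0,0,0]],[1,[0,0,0],[0,0,0]]]'  | grep -E 'wrist|pos'
for i in 1 2 3; do python3 -m crank '[[1,[0,0,0],[0,0,0]]]' | grep -E 'wrist|pos'; done
python3 d.py '[.4957,-.232,.1112]' 0.0385 -0.0018
```

```text
tool_pos: [0.4842, -0.2341, 0.1535]
wrist_force: [0.2, 0.4, -0.3]
delta tool [0.0001 0.0003 0.0047] tilt err tool deg [-0.06 -0.06  0.  ] key tip [ 0.49398939 -0.23221591  0.1162891 ] [ 0.21887485  0.44502077 -0.2902671 ] [-0.69 -0.07  1.66  0.2   1.39 -0.54]
tool_pos: [0.4847, -0.234, 0.1517]
wrist_force: [1.3, 0.4, -0.1]
tool_pos: [0.4852, -0.234, 0.1502]
wrist_force: [-1.7, 0.6, 2.4]
tool_pos: [0.4852, -0.2339, 0.1502]
wrist_force: [-1.5, -0.4, 2.2]
tool_pos: [0.4852, -0.234, 0.1501]
wrist_force: [-1.4, -0.7, 2.9]
tool_pos: [0.4852, -0.234, 0.1501]
wrist_force: [-0.6, -0.2, 1.6]
delta tool [0.0001 0.0003 0.0011] tilt err tool deg [-0.05 -0.06  0.  ] key tip [ 0.49495911 -0.23209099  0.11288514] [-0.62075474 -0.22200876  1.630361  ] [-0.69 -0.07  1.66  0.2   1.38 -0.54]
```

```bash
python3 -c "
from h import *
s=snap('side'); t=snap('top')
a=cv2.resize(s['color'],(400,300)); b=cv2.resize(t['color'],(400,300))
c=cv2.resize(s['color'][285:325,315:365],(375,300),interpolation=cv2.INTER_CUBIC); d=cv2.resize(t['color'][195:235,370:420],(375,300),interpolation=cv2.INTER_CUBIC)
im=np.zeros((600,800,3),np.uint8); im[:300,:400]=a; im[:300,400:]=b; im[300:,:375]=c; im[300:,400:775]=d
cv2.imwrite('pics/fin.png',im[...,::-1])"
```

```text
(no output)
```

View pics/fin.png

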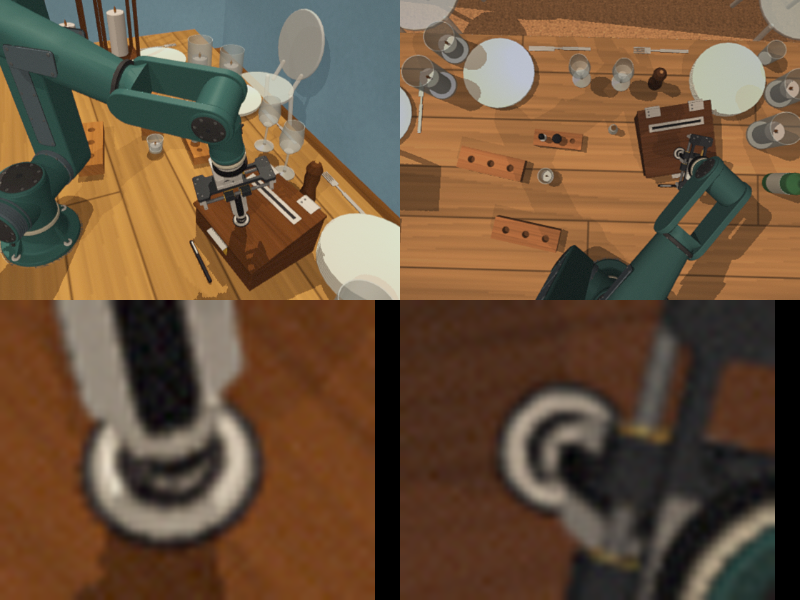

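The lid is shut and the key's steel end sits centred in the bezel at about (172,485) in the side crop. The two other keys and the bystanders are undisturbed. Handing in.

```bash
python3 -c "
from bench import robot
print(robot.close_job())"
```

```text
the job is handed in; nothing more can be done
None
```

The lid is fully shut, and the job was handed in with the touch key held on the lock contact at about 3 N, square to the lid and centred to within about 1–2 mm by the cameras; the pictures show everything else undisturbed.

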